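# Spring open the tesserae drawer and draw it out

## Task

Open the drawer of terracotta-red tesserae fully: it has no handle, so press its front straight in, gently, only until you feel the catch give and the buffer come up firm, then take your fingers away at once so that it springs out by itself with nothing touching it. When it has popped, take it by the top edge of its front and draw it smoothly, without jerking, out to its stop, then let go. Leave the other two drawers shut and do not disturb anything else on the bench.

Things in the scene. Friction and masses are not known exactly. Their poses are not given: they have to be found in the camera images.
- unit_red: Plywood one-drawer unit, fixed, 150 mm wide (its y), 90 high; a 50 mm square sample of terracotta-red tesserae is set in its top near the front and another in the drawer front. Origin: centre of its underside, 12 mm over the bench. The drawer front faces its -x; shut, its outer face is at x = -120 mm. The case spans x -91 to +120 mm, leaving a 13 mm gap behind the shut 15 mm thick front to press into.
- unit_white: The same unit with white samples. The three units stand side by side, 7 mm apart, in any order, on a dark wooden base board 12 mm thick.
- unit_black: The same unit with black samples.
- drawer_red (a joint): Red drawer's opening in m along its unit's -x: about 0 shut and caught, negative pressed in (-0.013 at most), 0.120 at the open stop. Freed and let go, a spring drives it out at about 0.1 m/s, in about 0.8 s, to about 0.045, where it stays; while it springs out (0.010 to 0.030) nothing may touch it. Beyond, it slides with 0.6 N friction and a damper of 30 N per m/s.
- drawer_white (a joint): Opening in m of the drawer in unit_white, built alike: 0 shut, grows as it opens. Leave shut.
- drawer_black (a joint): Opening in m of the drawer in unit_black, built alike: 0 shut, grows as it opens. Leave shut.
- drawer_red_front (a point): Centre of the outer face of the red drawer's front, where to press; moves with the drawer. Flat upright board 147 mm wide, 84 high, 15 thick; this point is 42 mm below its top edge, 60 mm over the bench, and fingers pointing down in front of it clear the unit. After pressing, withdraw straight back at 0.2 m/s or more, by 70 mm or more.
- catch_red (a point): The red drawer's catch, hidden in the unit (the point is in the middle of the unit). Pressing in takes 4 to 7 N, damped: go at 2 to 5 mm/s. Somewhere between 2.5 and 10 mm in, differently each time, the catch is pushed aside; within 1 mm more a hard rubber buffer (10 N per mm) comes up: at a push of 10 N it has let go. Over 16 N breaks it. Pressed too little, it stays caught: press again.
- drawer_red_edge (a point): Middle of the top edge of the red drawer's front (of its width and 15 mm thickness), 102 mm over the bench; moves with it. Behind it the drawer is open: 108 mm wide inside, 94 mm to the first cross wall; side walls end 18 mm below this edge, tesserae 50 mm below. Once popped, 58 mm are free between the front's back and the case: the front can be pinched across its thickness from above.
- nippers: Bystander: tile nippers with red handles, about 200 mm long, 75 wide, 20 thick, lying on the bench left of the units. Origin at the middle, on the bench; x points to the jaws.
- plate: Bystander: shallow orange plate, 200 mm across, heaped with white tesserae, on the bench right of the units. Origin at the centre of its underside.
- jar: Bystander: small amber jar with a white cap, 44 mm across, 42 mm high, on top of the units, about 120 mm behind their fronts. Origin at the centre of its underside.
- offcut: Bystander: marble offcut, 32 x 75 x 20 mm, on top of the units, about 120 mm behind their fronts. Origin at the centre of its underside.

How it is judged:
On the way, in this order (a step that is already met when the one before it is completed fails the run):
1. the red drawer has sprung out by itself, nothing touching it or its unit (value of joint drawer_red above 0.04 m and not (contact force between any of the fingers, the arm and unit_red above 0.2 N)), for 0.2 s.
2. the red drawer is drawn out to its stop (value of joint drawer_red above 0.112 m), for 0.2 s.
At the end, for the whole second after the job is handed in: The red drawer stands still, out to its stop (0.112 m of 0.120 m or more) and let go of; the white and black drawers are shut (within 4 mm); nippers, plate, jar and offcut are within 12 mm of where they stood (value of joint drawer_red above 0.112 m and velocity of joint drawer_red between -0.02 and 0.02 m/s and value of joint each of drawer_white, drawer_black below 0.004 m and distance of each of nippers, plate, jar, offcut from where it was at the start of the episode below 0.012 m); the robot touches nothing.
It fails at once if the red drawer or its unit is pushed with more than 16 N while the drawer is shut or being pressed in (value of joint drawer_red below 0.004 m and contact force between any of the fingers, the arm and unit_red above 16 N).
It fails at once if the drawer is touched while it springs out (between 10 and 30 mm open) (value of joint drawer_red between 0.01 and 0.03 m and contact force between any of the fingers, the arm and unit_red above 0.5 N).
It fails at once if the drawer is jerked (faster than 0.4 m/s) (velocity of joint drawer_red above 0.4 m/s).
It fails at once if the white or the black drawer is opened (value of joint any of drawer_white, drawer_black above 0.01 m).
It fails at once if the nippers, plate, jar or offcut is disturbed (moved more than 12 mm) (distance of any of nippers, plate, jar, offcut from where it was at the start of the episode above 0.012 m).
It also fails if it takes over 64 s, if anything falls off the work surface, if the arm or the gripper's body presses on something with over 40 N, if the wrist force passes 120 N, or if a joint passes its speed limit or range.

## Robot

A 7-joint arm with a two-finger parallel gripper is mounted at the origin on the work surface. World frame = base frame: x ahead of the robot, y to its left, z up, the work surface at z = 0. Lengths are in m, angles in rad, forces in N, time in s.
With the tool pointing down it reaches from about 0.425 to 0.875 m from the base axis. Payload 4.7 kg.
Tool frame: the origin (TCP) lies at the very end of the fingers, on their centre line; the grasp point (between the pads) lies 19 mm behind it (grip_point_offset is the distance from the TCP to the grasp point, in m); x points along the fingers, z is the direction in which the jaws open and shut, and the axes are right-handed (so a half turn about x gives the same grasp; the last joint's range is limited). The gripper opens to 87 mm and grips with 3 to 60 N. Pads are 19 mm wide; open, the fingers measure 117 mm over their backs; the gripper's body (75 mm by 190 mm) begins 51 mm behind the grasp point.
Start: joints at [1.127, 0.321, -0.07, 1.45, 0.023, 1.371, -0.057], TCP at [0.287, -0.583, 0.223] pointing down, gripper open.
Joint ranges: [-2.86, 2.86], [-0.3, 2.09], [-1.38, 1.24], [0.06, 2.45], [-1.56, 4.7], [0.09, 2.05], [-2.69, 2.69]. Speed limits (rad/s): [2.57, 2.57, 3.14, 3.14, 3.14, 3.14, 3.14].

## Interface

Orientations are given as a rotation vector (axis times angle).
In Python, from bench import get_state, get_image, calibration, close_job, grip_point_offset gives the robot as it stands.
- The arm moves only by the tool play_rows, never from a script. Its argument "targets" is a list of rows, each an object with "claw": the closure, from 0 (fully open) to 1 (shut); "linear": the shift along the tool's x, y, z as a fraction of full scale, a list of three; "rotation": the turn, a rotation vector about the tool's x, y, z as a fraction of full scale, a list of three. In form: [{"claw": claw, "linear": [x, y, z], "rotation": [wx, wy, wz]}, ...]. A call has 1 to 10 rows; each row shifts and turns the pose as measured when the row begins, along the tool's axes as they then stand; what a row does not reach is not made up. Full scale, the value 1, is 2.5 cm for a shift and 90 degrees for a turn. A row lasts 1/12 s, in which the tool goes at most 41.7 mm and 7.16 degrees, less where a joint would pass 70% of its speed; a pose out of reach is approached as far as the arm can. A call with a number of a shift or a turn outside -1 to 1 is refused whole. A call with a gripper value outside its range is refused whole. The fingers move at their own pace and stop on an object; "newtons" is the grip in N (left out, the last holds). Time passes only in rows, so rows that do not move let the fingers close. It gives the time, the measured TCP pose, the force and the opening at its end, in the units of the state.
- get_state(): the state, without advancing time (a new reading comes with each control period).
- get_image(name): name is "side" or "top"; returns the picture (480x640x3 uint8, blue, green, red); there is no depth.
- calibration(name): a dict with "fx", "fy", "cx", "cy" (pixels), "rvec" (rotation vector, rad) and "tvec" (3), from world to camera coordinates, as OpenCV has them. Camera axes: x right, y down, z forward; pixel columns grow to the right and rows downward; lengths in m; the calibration is good to about 2 mm. A picture is of the moment at which its call begins. calibration takes no time and is no camera call.
- close_job(): hands the job in, once; it reports no verdict.
The state is a dict: "time": time; "joint_positions": joint angles; "qd": joint speeds; "joint_torque": joint torques, N m; "position": TCP position; "tool_rot": TCP orientation; "ft_force": force on the tool from outside, world axes, zero at the start; "torque": the same for the moment, N m; "grip_width": opening from 0.0 (shut) to 1.0 (fully open).
Only numpy, scipy, OpenCV 4.12 (cv2) and the standard library are available. Lean on these libraries where they do the work, as an engineer would, in place of code of your own. Each camera call takes 0.05 s, during which the arm holds its last target. There are 200 camera calls.

## Working session

There is one attempt and no reset: what is moved stays moved. The work goes in short steps, Python scripts to look and compute and a tool call to move; the robot and the scene stay as the last step left them, time stands still between calls to the robot, and variables do not carry over. Pictures are saved under pics/ and viewed, about 8 in all and at most 12, crops included, and the job is handed in when it is done.

Besides the shell and the picture viewer there is one more tool, called after "Emit:" as a command line: name --argument value ..., lists and objects as JSON in quotes. play_rows: Moves the arm, as the interface text tells. Shift numbers are shares of 2.5 cm and turn numbers shares of 90 degrees, none past 1 either way. Its arguments: {"type":"object","properties":{"targets":{"type":"array"},"newtons":{"type":"number"}},"required":["targets"]}

```bash
mkdir -p pics; ls
python3 - <<'E'
from bench import *
import cv2
print(get_state(), grip_point_offset)
for n in("top","side"):
    cv2.imwrite(f"pics/{n}0.png",get_image(n)); print(n,calibration(n))
E
```

```text
pics
{'time': 0.0, 'joint_positions': array([ 1.12708416,  0.32185735, -0.07011389,  1.45171571,  0.02258726,
        1.37083109, -0.05688939]), 'qd': array([ 0.00099936,  0.00015529, -0.00014838, -0.00189057, -0.00042858,
       -0.00072157,  0.00208325]), 'joint_torque': array([-1.33857343e-04, -4.91294968e+01, -4.04090434e-01, -3.12524915e+01,
       -6.40406599e-02,  4.37401340e-02,  1.56534184e-04]), 'position': array([ 0.28700567, -0.58254902,  0.22141903]), 'tool_rot': array([ 0.86670745,  1.39348491, -0.86506818]), 'ft_force': array([-0.29243917, -0.46003367, -0.03737425]), 'torque': array([ 0.05203666,  0.03293659, -0.03656257]), 'grip_width': 1.0006736037486514} 0.0187
top {'fx': 542.0119093980171, 'fy': 542.0119093980171, 'cx': 315.00592793352126, 'cy': 235.62293906847273, 'rvec': array([ 2.16526411, -2.15395953,  0.1028914 ]), 'tvec': array([0.00975287, 0.62338059, 1.39064442])}
side {'fx': 466.85030225919326, 'fy': 466.85030225919326, 'cx': 316.29721557055655, 'cy': 238.88441267685687, 'rvec': array([ 0.27825516, -2.69419327,  1.40696844]), 'tvec': array([0.61634151, 0.15648123, 0.92371304])}
```

View pics/top0.png

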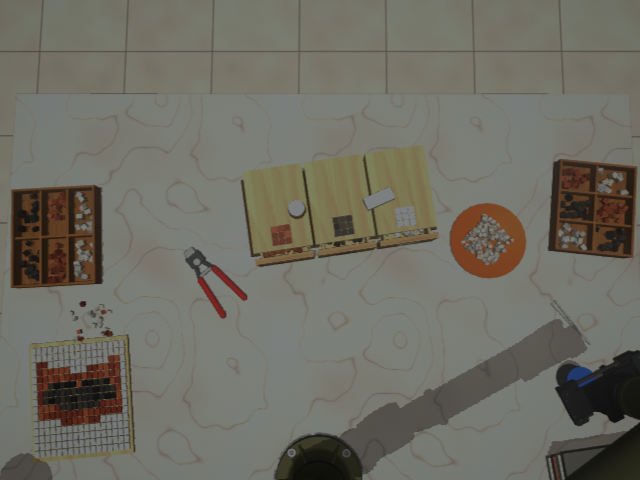

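View pics/side0.png

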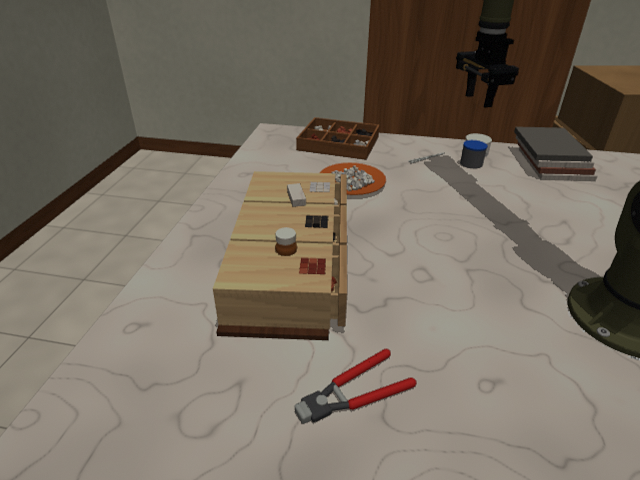

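The top view shows red as the leftmost unit (sample at about (281,234)), black in the middle (343,225) and white on the right (404,216). The fronts face the robot. The nippers are at about (212,285) and the jar at (296,208).

```bash
cat > h.py <<'E'
import numpy as np, cv2
from bench import *
def ray(n,uv,z):
    c=calibration(n);K=np.array([[c['fx'],0,c['cx']],[0,c['fy'],c['cy']],[0,0,1]])
    R=cv2.Rodrigues(c['rvec'])[0];o=-R.T@c['tvec']
    uv=np.atleast_2d(np.array(uv,float));d=np.c_[uv,np.ones(len(uv))]@np.linalg.inv(K).T@R
    return o+d*((z-o[2])/d[:,2])[:,None]
def proj(n,p):
    c=calibration(n);K=np.array([[c['fx'],0,c['cx']],[0,c['fy'],c['cy']],[0,0,1]])
    return cv2.projectPoints(np.atleast_2d(np.array(p,float)),c['rvec'],c['tvec'],K,None)[0][:,0]
E
python3 - <<'E'
from h import *
im=cv2.imread("pics/top0.png");hsv=cv2.cvtColor(im,cv2.COLOR_BGR2HSV)
for uv in [(270,190),(290,260),(150,150),(281,236)]: print(uv,hsv[uv[1],uv[0]])
m=cv2.inRange(hsv,(12,70,110),(35,255,255)); m[:,:235]=0;m[:,445:]=0;m[:140]=0;m[275:]=0
n,l,s,c=cv2.connectedComponentsWithStats(m)
for i in range(1,n):
    if s[i,4]>100:
        p=np.argwhere(l==i)[:,::-1]; w=ray("top",p,.102)[:,:2].astype(np.float32)
        print(s[i],cv2.minAreaRect(w))
r=cv2.inRange(hsv,(0,110,60),(11,255,255)); r[:,:265]=0;r[:,310:]=0;r[:222]=0;r[250:]=0
p=np.argwhere(r)[:,::-1];w=ray("top",p,.102)[:,:2].astype(np.float32);print('red',len(p),w.mean(0),cv2.minAreaRect(w))
a=cv2.resize(im[140:275,235:445],None,fx=3.8,fy=3.8,interpolation=cv2.INTER_CUBIC)
cv2.imwrite("pics/crop1.png",a)
E
```

```text
(270, 190) [ 28  81 123]
(290, 260) [ 14 112  73]
(150, 150) [ 24  21 123]
(281, 236) [  6 137  93]
[ 365  145   73  101 4435] ((0.7205030918121338, -0.2044028341770172), (0.23908035457134247, 0.14708136022090912), 9.089252471923828)
[ 305  154   71  101 4693] ((0.6965548396110535, -0.04919998347759247), (0.2395731508731842, 0.14756111800670624), 8.571745872497559)
[ 243  164   69   89 4134] ((0.6867021322250366, 0.10842772573232651), (0.20985235273838043, 0.14705747365951538), 8.827861785888672)
[256 250  57  15 325] ((0.5672723054885864, 0.09004117548465729), (0.026094455271959305, 0.14273780584335327), 8.834344863891602)
red 363 [0.61555547 0.09515986] ((0.6101979613304138, 0.08536358177661896), (0.06729578971862793, 0.06811642646789551), 8.914684295654297)
```

View pics/crop1.png

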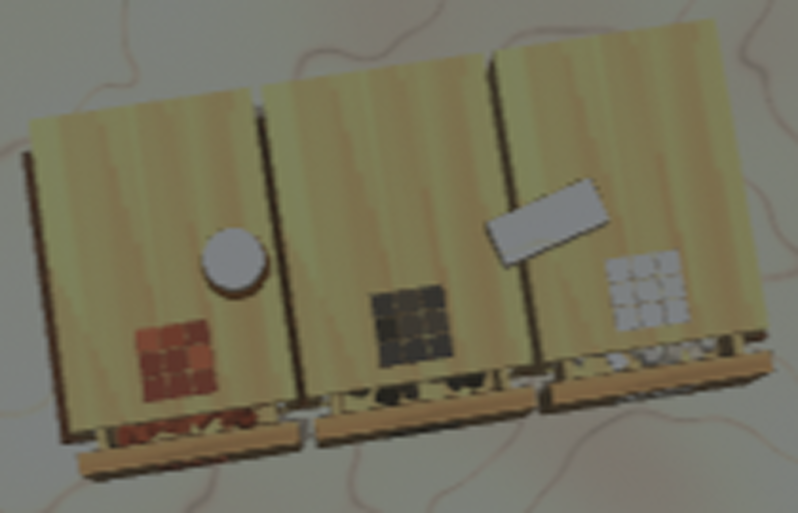

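The crop shows three closed units at about 9° yaw; the red front's strip is at crop (190,450). The red front centre works out at about (0.554, 0.088). I'll write a helper that gives the shifts in tool axes.

```bash
cat >> h.py <<'E'
a=np.radians(8.8);U=np.array([np.cos(a),np.sin(a),0]);V=np.array([-np.sin(a),np.cos(a),0]);Z=np.array([0,0,1.])
F=np.array([.5538,.0878,.06])
def plan(target,zdir):
    s=get_state();R=cv2.Rodrigues(s['tool_rot'])[0]
    T=np.c_[-Z,np.cross(zdir,-Z),zdir]
    rv=cv2.Rodrigues(R.T@T)[0][:,0]
    print('pos',s['position'].round(4),'uv',[((s['position']-F)@k).round(4) for k in(U,V,Z)],'F',s['ft_force'].round(2),'t',s['time'],'g',s['grip_width'])
    print('tool x',R[:,0].round(3),'z',R[:,2].round(3))
    print('rot deg',np.degrees(rv).round(2),'frac',(rv/(np.pi/2)).round(4))
    print('shift now-axes /.025',(R.T@(target-s['position'])/.025).round(3),'after-turn',(T.T@(target-s['position'])/.025).round(3))
E
python3 - <<'E'
from h import *
plan(F-.08*U+.16*Z,V);plan(F-.08*U+.16*Z,-V)
E
```

```text
pos [ 0.287  -0.5827  0.2216] uv [np.float64(-0.3662), np.float64(-0.6217), np.float64(0.1616)] F [-0.13 -0.16 -0.76] t 0.1 g 0.9987661449122092
tool x [-0.001  0.001 -1.   ] z [ 0.442 -0.897 -0.002]
rot deg [-1.6257e+02 -3.0000e-02 -1.4000e-01] frac [-1.8063e+00 -4.0000e-04 -1.5000e-03]
shift now-axes /.025 [  0.095  18.374 -20.298] after-turn [  0.064 -11.45   24.87 ]
pos [ 0.287  -0.5827  0.2216] uv [np.float64(-0.3662), np.float64(-0.6217), np.float64(0.1616)] F [-0.13 -0.16 -0.76] t 0.1 g 0.9987661449122092
tool x [-0.001  0.001 -1.   ] z [ 0.442 -0.897 -0.002]
rot deg [17.43 -0.09  0.02] frac [ 0.1937 -0.0011  0.0003]
shift now-axes /.025 [  0.095  18.374 -20.298] after-turn [  0.064  11.45  -24.87 ]
```

Emit:
play_rows --targets '[{"claw":1,"linear":[0,0,0],"rotation":[0.065,0,0]},{"claw":1,"linear":[0,0,0],"rotation":[0.065,0,0]},{"claw":1,"linear":[0,0,0],"rotation":[0.064,0,0]},{"claw":1,"linear":[0,1,-1],"rotation":[0,0,0]},{"claw":1,"linear":[0,1,-1],"rotation":[0,0,0]},{"claw":1,"linear":[0,1,-1],"rotation":[0,0,0]},{"claw":1,"linear":[0,1,-1],"rotation":[0,0,0]},{"claw":1,"linear":[0,1,-1],"rotation":[0,0,0]},{"claw":1,"linear":[0,1,-1],"rotation":[0,0,0]},{"claw":1,"linear":[0,1,-1],"rotation":[0,0,0]}]'

```text
time: 0.93
position: [0.4307, -0.386, 0.2137]
tool_rot: [1.123, 1.275, -1.13]
ft_force: [0.3, -0.3, -0.2]
grip_width: 0.323
```

```bash
python3 -c "
from h import *
plan(F-.08*U+.16*Z,-V)"
```

```text
pos [ 0.4307 -0.386   0.2137] uv [np.float64(-0.1941), np.float64(-0.4494), np.float64(0.1537)] F [ 0.28 -0.33 -0.2 ] t 0.9333 g 0.323210631578049
tool x [-0.013  0.006 -1.   ] z [ 0.115 -0.993 -0.007]
rot deg [-2.2  -0.42  0.68] frac [-0.0245 -0.0046  0.0076]
shift now-axes /.025 [ -0.171   3.869 -18.14 ] after-turn [ -0.252   4.566 -17.977]
```

Emit:
play_rows --targets '[{"claw":1,"linear":[-0.1,1,-1],"rotation":[-0.024,-0.004,0.007]},{"claw":1,"linear":[-0.1,1,-1],"rotation":[0,0,0]},{"claw":1,"linear":[0,1,-1],"rotation":[0,0,0]},{"claw":1,"linear":[0,0.5,-1],"rotation":[0,0,0]},{"claw":1,"linear":[0,0.2,-1],"rotation":[0,0,0]},{"claw":1,"linear":[0,0,-1],"rotation":[0,0,0]},{"claw":1,"linear":[0,0,-1],"rotation":[0,0,0]},{"claw":1,"linear":[0,0,-1],"rotation":[0,0,0]},{"claw":1,"linear":[0,0,-1],"rotation":[0,0,0]},{"claw":1,"linear":[0,0,-1],"rotation":[0,0,0]}]'

```text
time: 1.77
position: [0.4884, -0.1059, 0.2142]
tool_rot: [1.09, 1.291, -1.087]
ft_force: [0.8, -0.3, 0.1]
grip_width: 0.007
```

```bash
python3 -c "
from h import *
plan(F-.08*U+.16*Z,-V)"
```

```text
pos [ 0.4884 -0.1059  0.2142] uv [np.float64(-0.0942), np.float64(-0.1814), np.float64(0.1542)] F [ 0.75 -0.28  0.06] t 1.7667 g 0.006548246596786132
tool x [-0.005  0.007 -1.   ] z [ 0.163 -0.987 -0.008]
rot deg [ 0.61 -0.43  0.24] frac [ 0.0067 -0.0048  0.0026]
shift now-axes /.025 [-0.178  0.645 -7.251] after-turn [-0.23   0.569 -7.256]
```

Emit:
play_rows --targets '[{"claw":1,"linear":[0,0.2,-1],"rotation":[0.006,-0.004,0.002]},{"claw":1,"linear":[0,0.1,-1],"rotation":[0,0,0]},{"claw":1,"linear":[0,0.1,-1],"rotation":[0,0,0]},{"claw":1,"linear":[0,0,-1],"rotation":[0,0,0]},{"claw":1,"linear":[0,0,-1],"rotation":[0,0,0]},{"claw":1,"linear":[0,0,-1],"rotation":[0,0,0]},{"claw":1,"linear":[0,0,-0.5],"rotation":[0,0,0]},{"claw":1,"linear":[0,0,0],"rotation":[0,0,0]},{"claw":1,"linear":[0,0,0],"rotation":[0,0,0]}]'

```text
time: 2.52
position: [0.467, 0.0706, 0.2119]
tool_rot: [1.085, 1.288, -1.091]
ft_force: [0.4, -0.8, 0.5]
grip_width: 0.007
```

```bash
python3 -c "
from h import *
plan(F-.05*U-.01*Z,-V)"
```

```text
pos [0.467  0.0706 0.2119] uv [np.float64(-0.0884), np.float64(-0.0037), np.float64(0.1519)] F [ 0.45 -0.81  0.52] t 2.5167 g 0.007184667070162432
tool x [-0.006  0.001 -1.   ] z [ 0.164 -0.987 -0.002]
rot deg [ 0.62 -0.1   0.33] frac [ 0.0069 -0.0011  0.0037]
shift now-axes /.025 [ 6.466  1.577 -0.119] after-turn [ 6.475  1.538 -0.147]
```

Emit:
play_rows --targets '[{"claw":1,"linear":[1,0,-0.1],"rotation":[0.007,0,0.003]},{"claw":1,"linear":[1,0,0],"rotation":[0,0,0]},{"claw":1,"linear":[1,0,0],"rotation":[0,0,0]},{"claw":1,"linear":[1,0.3,0],"rotation":[0,0,0]},{"claw":1,"linear":[1,0.4,0],"rotation":[0,0,0]},{"claw":1,"linear":[0.9,0.4,0],"rotation":[0,0,0]},{"claw":1,"linear":[0.4,0.3,0],"rotation":[0,0,0]},{"claw":1,"linear":[0,0,0],"rotation":[0,0,0]},{"claw":1,"linear":[0,0,0],"rotation":[0,0,0]}]'

```text
time: 3.27
position: [0.5051, 0.0635, 0.0473]
tool_rot: [1.105, 1.267, -1.111]
ft_force: [-0.9, 0.1, -0.0]
grip_width: 0.009
```

Run:
```python
from h import *
plan(F-.02*U-.01*Z,-V)
im=get_image("side");cv2.imwrite("pics/s2.png",cv2.resize(im[150:350,220:460],None,fx=3,fy=3))
t=get_image("top");cv2.imwrite("pics/t2.png",t)
print(proj("top",[F+.042*Z,F+.042*Z+.0735*V,F+.042*Z-.0735*V]))
```

```text
pos [0.5051 0.0635 0.0473] uv [np.float64(-0.0518), np.float64(-0.0166), np.float64(-0.0127)] F [-0.91  0.09 -0.04] t 3.2667 g 0.009059655303918187
tool x [ 0.    -0.005 -1.   ] z [ 0.136 -0.991  0.005]
rot deg [-1.    0.28  0.03] frac [-0.0111  0.0031  0.0003]
shift now-axes /.025 [-0.113  1.261 -0.685] after-turn [-0.11   1.273 -0.663]
[[284.47530654 260.27560233]
 [255.28255    264.63671897]
 [313.65725018 255.91610104]]
```

View pics/s2.png

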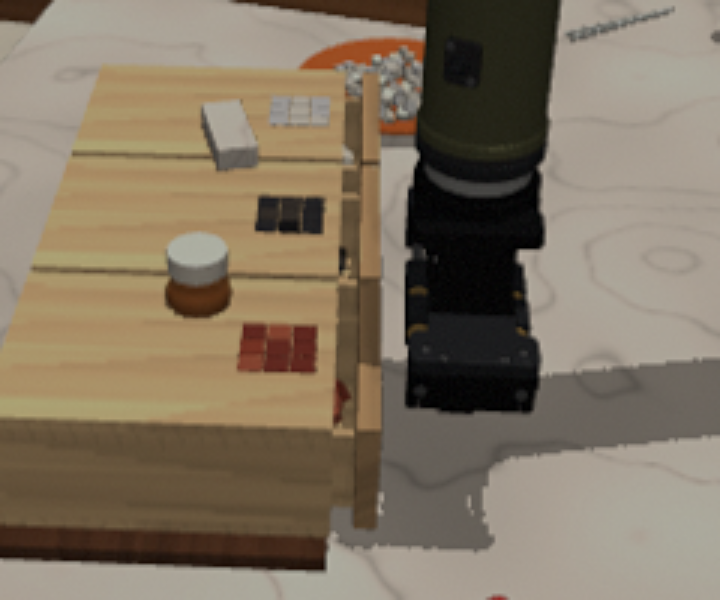

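The side crop shows the closed gripper standing clear in front of the units, before the red front. It still needs to go about 16 mm to the left and turn slightly.

Emit:
play_rows --targets '[{"claw":1,"linear":[-0.2,0,-0.65],"rotation":[-0.011,0.003,0]},{"claw":1,"linear":[0,0,0],"rotation":[0,0,0]},{"claw":1,"linear":[0,0.5,0],"rotation":[0,0,0]},{"claw":1,"linear":[0,0.4,0],"rotation":[0,0,0]},{"claw":1,"linear":[0,0,0],"rotation":[0,0,0]},{"claw":1,"linear":[0,0,0],"rotation":[0,0,0]}]'

```text
time: 3.87
position: [0.5284, 0.0862, 0.06]
tool_rot: [1.096, 1.27, -1.086]
ft_force: [-1.8, 0.1, -0.3]
grip_width: 0.006
```

```bash
python3 -c "
from h import *
plan(F-.018*U-.008*Z,-V)"
```

```text
pos [0.5284 0.0862 0.06  ] uv [np.float64(-0.0254), np.float64(0.0023), np.float64(0.0)] F [-1.8   0.11 -0.25] t 3.8667 g 0.006008294919185809
tool x [ 0.011 -0.001 -1.   ] z [ 0.157 -0.988  0.003]
rot deg [ 0.21  0.18 -0.62] frac [ 0.0023  0.002  -0.0069]
shift now-axes /.025 [0.324 0.292 0.091] after-turn [0.321 0.296 0.091]
```

Emit:
play_rows --targets '[{"claw":1,"linear":[0.3,0.1,0.08],"rotation":[0.002,0.002,-0.007]},{"claw":1,"linear":[0,0,0],"rotation":[0,0,0]},{"claw":1,"linear":[0,0.1,0],"rotation":[0,0,0]},{"claw":1,"linear":[0,0,0],"rotation":[0,0,0]},{"claw":1,"linear":[0,0,0],"rotation":[0,0,0]},{"claw":1,"linear":[0,0,0],"rotation":[0,0,0]}]'

```text
time: 4.37
position: [0.5328, 0.0844, 0.0515]
tool_rot: [1.093, 1.28, -1.097]
ft_force: [-0.5, 0.3, 0.2]
grip_width: 0.005
```

```bash
python3 -c "
from h import *
plan(F-.018*U-.008*Z,-V)"
```

```text
pos [0.5328 0.0844 0.0515] uv [np.float64(-0.0212), np.float64(-0.0002), np.float64(-0.0085)] F [-0.52  0.27  0.23] t 4.3667 g 0.00512099708088351
tool x [-0.003 -0.001 -1.   ] z [ 0.153 -0.988  0.   ]
rot deg [0.01 0.01 0.17] frac [0.0001 0.0001 0.0019]
shift now-axes /.025 [-0.019  0.13  -0.008] after-turn [-0.018  0.13  -0.008]
```

Aligned. Now a slow approach at 0.4 mm per row.

Emit:
play_rows --targets '[{"claw":1,"linear":[0,0.04,0],"rotation":[0,0,0]},{"claw":1,"linear":[0,0.04,0],"rotation":[0,0,0]},{"claw":1,"linear":[0,0.04,0],"rotation":[0,0,0]},{"claw":1,"linear":[0,0.04,0],"rotation":[0,0,0]},{"claw":1,"linear":[0,0.04,0],"rotation":[0,0,0]},{"claw":1,"linear":[0,0.04,0],"rotation":[0,0,0]}]'

```text
time: 4.87
position: [0.5389, 0.0851, 0.0516]
tool_rot: [1.093, 1.28, -1.098]
ft_force: [0.3, 0.2, -0.1]
grip_width: 0.004
```

Emit:
play_rows --targets '[{"claw":1,"linear":[0,0.016,0],"rotation":[0,0,0]},{"claw":1,"linear":[0,0.016,0],"rotation":[0,0,0]},{"claw":1,"linear":[0,0.016,0],"rotation":[0,0,0]},{"claw":1,"linear":[0,0.016,0],"rotation":[0,0,0]},{"claw":1,"linear":[0,0.016,0],"rotation":[0,0,0]},{"claw":1,"linear":[0,0.016,0],"rotation":[0,0,0]}]'

```text
time: 5.37
position: [0.5417, 0.0857, 0.0516]
tool_rot: [1.093, 1.28, -1.098]
ft_force: [0.8, 0.1, 0.3]
grip_width: 0.003
```

Emit:
play_rows --targets '[{"claw":1,"linear":[0,0.016,0],"rotation":[0,0,0]},{"claw":1,"linear":[0,0.016,0],"rotation":[0,0,0]},{"claw":1,"linear":[0,0.016,0],"rotation":[0,0,0]},{"claw":1,"linear":[0,0.016,0],"rotation":[0,0,0]}]'

```text
time: 5.7
position: [0.5424, 0.0858, 0.0515]
tool_rot: [1.092, 1.281, -1.1]
ft_force: [-1.2, 0.5, 0.5]
grip_width: 0.008
```

Emit:
play_rows --targets '[{"claw":1,"linear":[0,0.016,0],"rotation":[0,0,0]},{"claw":1,"linear":[0,0.016,0],"rotation":[0,0,0]},{"claw":1,"linear":[0,0.016,0],"rotation":[0,0,0]},{"claw":1,"linear":[0,0.016,0],"rotation":[0,0,0]}]'

```text
time: 6.03
position: [0.5424, 0.0858, 0.0513]
tool_rot: [1.089, 1.283, -1.102]
ft_force: [-2.1, -0.4, 1.9]
grip_width: 0.006
```

Emit:
play_rows --targets '[{"claw":1,"linear":[0,0.03,0],"rotation":[0,0,0]},{"claw":1,"linear":[0,0.03,0],"rotation":[0,0,0]},{"claw":1,"linear":[0,0.03,0],"rotation":[0,0,0]}]'

```text
time: 6.28
position: [0.5426, 0.0858, 0.051]
tool_rot: [1.087, 1.286, -1.106]
ft_force: [-5.1, -0.9, 3.5]
grip_width: 0.003
```

Emit:
play_rows --targets '[{"claw":1,"linear":[0,0.04,0],"rotation":[0,0,0]},{"claw":1,"linear":[0,0.04,0],"rotation":[0,0,0]}]'

```text
time: 6.45
position: [0.5432, 0.0858, 0.0509]
tool_rot: [1.084, 1.288, -1.109]
ft_force: [-5.1, -0.6, 3.7]
grip_width: 0.007
```

```bash
python3 -c "
from h import *
plan(F-.010*U-.008*Z,-V)"
```

```text
pos [0.5432 0.0858 0.0509] uv [np.float64(-0.0107), np.float64(-0.0003), np.float64(-0.0091)] F [-5.09 -0.55  3.73] t 6.45 g 0.007098406059481899
tool x [-0.017 -0.005 -1.   ] z [ 0.153 -0.988  0.002]
rot deg [0.02 0.13 0.98] frac [0.0002 0.0014 0.0109]
shift now-axes /.025 [-0.046  0.029 -0.013] after-turn [-0.045  0.03  -0.013]
```

Emit:
play_rows --targets '[{"claw":1,"linear":[-0.02,0.04,0],"rotation":[0,0,0.003]},{"claw":1,"linear":[-0.02,0.04,0],"rotation":[0,0,0.003]}]'

```text
time: 6.62
position: [0.5436, 0.0859, 0.0508]
tool_rot: [1.088, 1.284, -1.104]
ft_force: [-4.4, -0.8, 1.2]
grip_width: 0.006
```

Emit:
play_rows --targets '[{"claw":1,"linear":[-0.01,0.045,0],"rotation":[0,0,0.003]},{"claw":1,"linear":[-0.01,0.045,0],"rotation":[0,0,0.003]}]'

```text
time: 6.78
position: [0.5446, 0.086, 0.0508]
tool_rot: [1.091, 1.279, -1.099]
ft_force: [-5.4, -0.0, 2.3]
grip_width: 0.006
```

Emit:
play_rows --targets '[{"claw":1,"linear":[-0.01,0.042,0],"rotation":[0,0,0.002]},{"claw":1,"linear":[-0.01,0.042,0],"rotation":[0,0,0.002]}]'

```text
time: 6.95
position: [0.5452, 0.0861, 0.0507]
tool_rot: [1.093, 1.276, -1.096]
ft_force: [-5.5, -0.1, 2.2]
grip_width: 0.006
```

Emit:
play_rows --targets '[{"claw":1,"linear":[-0.01,0.042,0],"rotation":[0,0,0.002]},{"claw":1,"linear":[-0.01,0.042,0],"rotation":[0,0,0.002]}]'

```text
time: 7.12
position: [0.5457, 0.0862, 0.0506]
tool_rot: [1.095, 1.274, -1.094]
ft_force: [-4.6, -0.7, 2.6]
grip_width: 0.008
```

Emit:
play_rows --targets '[{"claw":1,"linear":[-0.01,0.042,0],"rotation":[0,0,0.002]},{"claw":1,"linear":[-0.01,0.042,0],"rotation":[0,0,0.002]}]'

```text
time: 7.28
position: [0.546, 0.0863, 0.0506]
tool_rot: [1.096, 1.272, -1.092]
ft_force: [-5.1, -0.8, 2.5]
grip_width: 0.012
```

Emit:
play_rows --targets '[{"claw":1,"linear":[-0.01,0.047,0],"rotation":[0,0,0.001]},{"claw":1,"linear":[-0.01,0.047,0],"rotation":[0,0,0.001]}]'

```text
time: 7.45
position: [0.5465, 0.0863, 0.0506]
tool_rot: [1.096, 1.272, -1.092]
ft_force: [-5.3, -1.0, 3.5]
grip_width: 0.007
```

Emit:
play_rows --targets '[{"claw":1,"linear":[-0.01,0.047,0],"rotation":[0,0,0.001]},{"claw":1,"linear":[-0.01,0.047,0],"rotation":[0,0,0.001]}]'

```text
time: 7.62
position: [0.5466, 0.0864, 0.0506]
tool_rot: [1.095, 1.272, -1.093]
ft_force: [-6.5, -1.8, 4.0]
grip_width: 0.005
```

Emit:
play_rows --targets '[{"claw":1,"linear":[-0.01,0.047,0],"rotation":[0,0,0.001]},{"claw":1,"linear":[-0.01,0.047,0],"rotation":[0,0,0.001]}]'

```text
time: 7.78
position: [0.5466, 0.0863, 0.0506]
tool_rot: [1.094, 1.273, -1.095]
ft_force: [-4.8, -1.4, 3.3]
grip_width: 0.007
```

Emit:
play_rows --targets '[{"claw":1,"linear":[-0.02,0.055,0],"rotation":[0,0,0.002]},{"claw":1,"linear":[-0.02,0.055,0],"rotation":[0,0,0.002]}]'

```text
time: 7.95
position: [0.5467, 0.0864, 0.0506]
tool_rot: [1.094, 1.272, -1.094]
ft_force: [-5.5, -1.8, 2.6]
grip_width: 0.002
```

Emit:
play_rows --targets '[{"claw":1,"linear":[-0.02,0.06,0],"rotation":[0,0,0.003]},{"claw":1,"linear":[-0.02,0.06,0],"rotation":[0,0,0.003]}]'

```text
time: 8.12
position: [0.5468, 0.0864, 0.0506]
tool_rot: [1.095, 1.27, -1.092]
ft_force: [-6.9, -1.9, 3.3]
grip_width: 0.007
```

Emit:
play_rows --targets '[{"claw":1,"linear":[-0.02,0.075,0],"rotation":[0,0,0.003]},{"claw":1,"linear":[-0.02,0.075,0],"rotation":[0,0,0.003]}]'

```text
time: 8.28
position: [0.5474, 0.0865, 0.0505]
tool_rot: [1.097, 1.267, -1.089]
ft_force: [-6.8, -1.2, 3.4]
grip_width: 0.004
```

Emit:
play_rows --targets '[{"claw":1,"linear":[-0.02,0.085,0],"rotation":[0,0,0.003]},{"claw":1,"linear":[-0.02,0.085,0],"rotation":[0,0,0.003]}]'

```text
time: 8.45
position: [0.5484, 0.0866, 0.0505]
tool_rot: [1.098, 1.265, -1.087]
ft_force: [-6.7, -0.3, 3.0]
grip_width: 0.007
```

Emit:
play_rows --targets '[{"claw":1,"linear":[-0.02,0.075,0],"rotation":[0,0,0]},{"claw":1,"linear":[-0.02,0.075,0],"rotation":[0,0,0]}]'

```text
time: 8.62
position: [0.5489, 0.0867, 0.0506]
tool_rot: [1.094, 1.269, -1.092]
ft_force: [-6.4, -0.4, 3.5]
grip_width: 0.009
```

Emit:
play_rows --targets '[{"claw":1,"linear":[-0.02,0.075,0],"rotation":[0,0,0]},{"claw":1,"linear":[-0.02,0.075,0],"rotation":[0,0,0]}]'

```text
time: 8.78
position: [0.5493, 0.0867, 0.0506]
tool_rot: [1.09, 1.273, -1.098]
ft_force: [-8.2, -2.3, 3.8]
grip_width: 0.006
```

Emit:
play_rows --targets '[{"claw":1,"linear":[-0.02,0.08,0],"rotation":[0,0,0.002]},{"claw":1,"linear":[-0.02,0.08,0],"rotation":[0,0,0.002]}]'

```text
time: 8.95
position: [0.5493, 0.0867, 0.0507]
tool_rot: [1.089, 1.274, -1.1]
ft_force: [-7.9, -1.8, 5.0]
grip_width: 0.002
```

Emit:
play_rows --targets '[{"claw":1,"linear":[-0.02,0.09,0],"rotation":[0,0,0.002]},{"claw":1,"linear":[-0.02,0.09,0],"rotation":[0,0,0.002]}]'

```text
time: 9.12
position: [0.5493, 0.0866, 0.0507]
tool_rot: [1.086, 1.275, -1.103]
ft_force: [-9.9, -1.3, 5.5]
grip_width: 0.005
```

It's firm: about 10 N with no further travel. I'll give one slightly stronger push and then withdraw at once.

Emit:
play_rows --targets '[{"claw":1,"linear":[-0.02,0.1,0],"rotation":[0,0,0.002]},{"claw":1,"linear":[0,-1,0],"rotation":[0,0,0]},{"claw":1,"linear":[0,-1,0],"rotation":[0,0,0]},{"claw":1,"linear":[0,-1,0],"rotation":[0,0,0]},{"claw":1,"linear":[0,-1,0],"rotation":[0,0,0]},{"claw":1,"linear":[0,0,0],"rotation":[0,0,0]},{"claw":1,"linear":[0,0,0],"rotation":[0,0,0]},{"claw":1,"linear":[0,0,0],"rotation":[0,0,0]}]'

```text
time: 9.78
position: [0.4558, 0.0721, 0.0521]
tool_rot: [1.096, 1.263, -1.088]
ft_force: [-0.0, 1.2, -0.1]
grip_width: 0.004
```

Emit:
play_rows --targets '[{"claw":0,"linear":[-0.6,0,0],"rotation":[0,0,0]},{"claw":0,"linear":[-1,0,0],"rotation":[0,0,0]},{"claw":0,"linear":[-1,0,0],"rotation":[0,0,0]},{"claw":0,"linear":[-1,0,0],"rotation":[0,0,0]},{"claw":0,"linear":[-0.6,0,0],"rotation":[0,0,0]},{"claw":0,"linear":[0,0,0],"rotation":[0,0,0]},{"claw":0,"linear":[0,0,0],"rotation":[0,0,0]}]'

```text
time: 10.37
position: [0.4643, 0.0751, 0.164]
tool_rot: [1.105, 1.258, -1.075]
ft_force: [-0.4, 0.2, -0.2]
grip_width: 0.451
```

Run:
```python
from h import *
plan(F-.0375*U+.14*Z,U);plan(F-.0375*U+.14*Z,-U)
print(get_state()['joint_positions'])
im=get_image("side");cv2.imwrite("pics/s3.png",cv2.resize(im[150:350,220:460],None,fx=3,fy=3))
t=get_image("top");cv2.imwrite("pics/t3.png",t)
```

```text
pos [0.4643 0.0751 0.164 ] uv [np.float64(-0.0904), np.float64(0.0011), np.float64(0.104)] F [-0.37  0.19 -0.24] t 10.3667 g 0.4509984977858215
tool x [ 0.027  0.    -1.   ] z [ 0.156 -0.988  0.004]
rot deg [-89.83   1.38  -1.04] frac [-0.9981  0.0153 -0.0115]
shift now-axes /.025 [-1.382  2.155  0.056] after-turn [-1.439 -0.045  2.118]
pos [0.4643 0.0751 0.164 ] uv [np.float64(-0.0904), np.float64(0.0011), np.float64(0.104)] F [-0.37  0.19 -0.24] t 10.3667 g 0.4509984977858215
tool x [ 0.027  0.    -1.   ] z [ 0.156 -0.988  0.004]
rot deg [90.15 -1.04 -1.38] frac [ 1.0017 -0.0115 -0.0153]
shift now-axes /.025 [-1.382  2.155  0.056] after-turn [-1.439  0.045 -2.118]
[ 0.379225   -0.02589644 -0.58606096  1.96070994 -0.0099076   1.17585764
 -1.6175848 ]
```

View pics/s3.png

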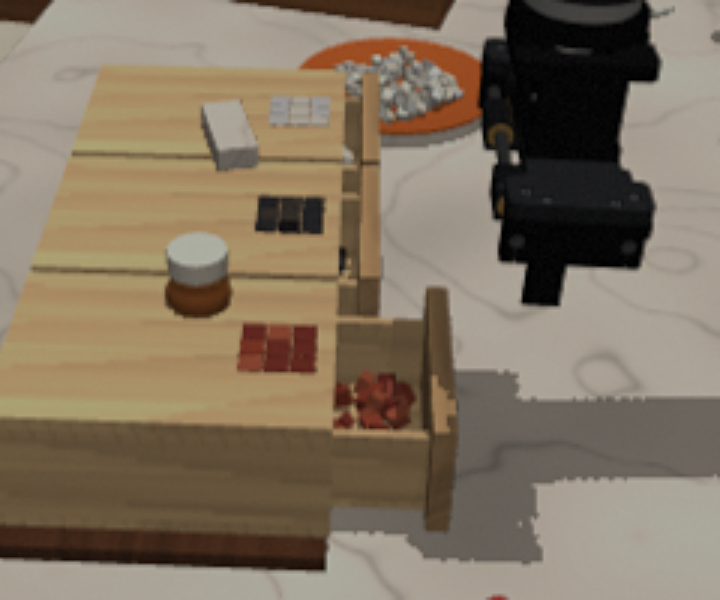

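The drawer has popped to about 45 mm: the crop shows its front out at about (440,400) with tesserae visible. The other drawers are shut and the gripper is clear. Next I turn the gripper so it can pinch across the front.

Emit:
play_rows --targets '[{"claw":0,"linear":[-0.5,0,0],"rotation":[-0.078,0,0]},{"claw":0,"linear":[-0.5,0,0],"rotation":[-0.078,0,0]},{"claw":0,"linear":[-0.4,0,0],"rotation":[-0.078,0,0]},{"claw":0,"linear":[0,0,0],"rotation":[-0.078,0,0]},{"claw":0,"linear":[0,0,0],"rotation":[-0.078,0,0]},{"claw":0,"linear":[0,0,0],"rotation":[-0.078,0,0]},{"claw":0,"linear":[0,0,0],"rotation":[-0.078,0,0]},{"claw":0,"linear":[0,0,0],"rotation":[-0.078,0,0]},{"claw":0,"linear":[0,0,0],"rotation":[-0.078,0,0]},{"claw":0,"linear":[0,0,0],"rotation":[-0.078,0,0]}]'

```text
time: 11.3
position: [0.457, 0.0743, 0.1839]
tool_rot: [0.13, 1.566, -0.125]
ft_force: [0.6, 0.9, 0.3]
grip_width: 1.005
```

Run:
```python
from h import *
plan(F-.0375*U+.11*Z,U)
t=cv2.imread("pics/t3.png")
cv2.imwrite("pics/c3.png",cv2.resize(t[200:330,220:340],None,fx=4.5,fy=4.5,interpolation=cv2.INTER_CUBIC))
for o in(.045,.03): print(proj("top",[F+.042*Z-o*U,F+.042*Z+.0735*V-o*U,F+.042*Z-.0735*V-o*U]))
```

```text
pos [0.457  0.0743 0.1839] uv [np.float64(-0.0977), np.float64(0.0015), np.float64(0.1239)] F [0.59 0.93 0.29] t 11.3 g 1.0046747109919747
tool x [ 0.001  0.003 -1.   ] z [ 0.987 -0.162  0.001]
rot deg [-18.09   0.07  -0.17] frac [-0.201   0.0008 -0.0019]
shift now-axes /.025 [0.561 0.689 2.308] after-turn [ 0.557 -0.06   2.409]
[[287.03154605 278.18939659]
 [257.73308607 282.56970622]
 [316.31911451 273.81071532]]
[[286.177403   272.20367309]
 [256.91426245 276.57756687]
 [315.42967833 267.83140331]]
```

View pics/c3.png

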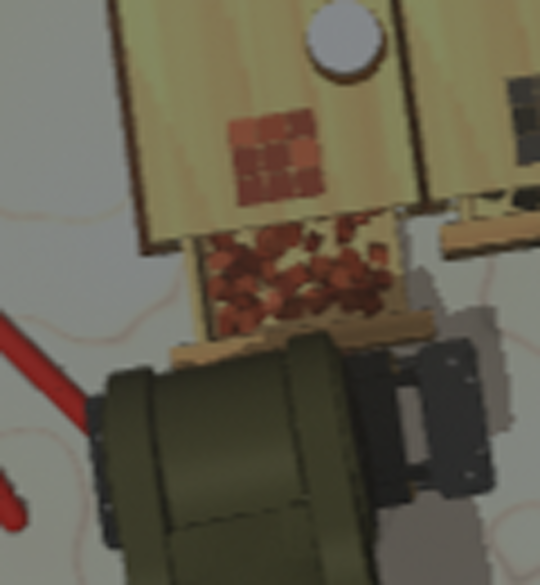

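The top crop shows the popped front's strip across (172,350)–(435,315), so its centre is at u ≈ -0.040 and the space behind it is clear. I'll finish the turn and move over it.

Emit:
play_rows --targets '[{"claw":0,"linear":[0,0,0],"rotation":[-0.067,0,0]},{"claw":0,"linear":[0,0,0],"rotation":[-0.067,0,0]},{"claw":0,"linear":[0,0,0],"rotation":[-0.067,0,0]},{"claw":0,"linear":[0,0,0],"rotation":[0,0,0]},{"claw":0,"linear":[0,0,0.8],"rotation":[0,0,0]},{"claw":0,"linear":[0,0,0.8],"rotation":[0,0,0]},{"claw":0,"linear":[0,0,0.5],"rotation":[0,0,0]},{"claw":0,"linear":[0,0,0],"rotation":[0,0,0]},{"claw":0,"linear":[0,0,0],"rotation":[0,0,0]}]'

```text
time: 12.05
position: [0.5049, 0.0828, 0.1701]
tool_rot: [-0.122, 1.586, 0.13]
ft_force: [-0.3, 0.2, -1.1]
grip_width: 1.004
```

```bash
python3 -c "
from h import *
plan(F-.040*U-.002*V+.014*Z,U)"
```

```text
pos [0.5049 0.0828 0.1701] uv [np.float64(-0.0491), np.float64(0.0025), np.float64(0.1101)] F [-0.34  0.24 -1.1 ] t 12.05 g 1.004489698072564
tool x [-0.02   0.004 -1.   ] z [ 0.987  0.159 -0.019]
rot deg [ 0.36 -1.07 -0.37] frac [ 0.004  -0.0119 -0.0042]
shift now-axes /.025 [ 3.836 -0.209  0.435] after-turn [ 3.844 -0.181  0.364]
```

Emit:
play_rows --targets '[{"claw":0,"linear":[0,-0.2,0.37],"rotation":[0.004,-0.012,-0.004]},{"claw":0,"linear":[0,0,0],"rotation":[0,0,0]},{"claw":0,"linear":[0,0,0],"rotation":[0,0,0]},{"claw":0,"linear":[0.5,0,0],"rotation":[0,0,0]},{"claw":0,"linear":[0.5,0,0],"rotation":[0,0,0]},{"claw":0,"linear":[0.5,0,0],"rotation":[0,0,0]},{"claw":0,"linear":[0,0,0],"rotation":[0,0,0]},{"claw":0,"linear":[0,0,0],"rotation":[0,0,0]}]'

```text
time: 12.72
position: [0.5119, 0.0776, 0.1278]
tool_rot: [-0.118, 1.568, 0.114]
ft_force: [0.6, 0.1, 0.2]
grip_width: 1.001
```

Run:
```python
from h import *
plan(F-.040*U-.002*V+.014*Z,U)
im=get_image("side");cv2.imwrite("pics/s4.png",cv2.resize(im[150:350,220:460],None,fx=3,fy=3))
```

```text
pos [0.5119 0.0776 0.1278] uv [np.float64(-0.043), np.float64(-0.0037), np.float64(0.0678)] F [0.58 0.07 0.21] t 12.7167 g 1.0008871926775398
tool x [-0.    -0.003 -1.   ] z [ 0.989  0.147 -0.001]
rot deg [-0.33 -0.04  0.14] frac [-0.0036 -0.0005  0.0016]
shift now-axes /.025 [2.151 0.074 0.12 ] after-turn [2.152 0.068 0.119]
```

View pics/s4.png

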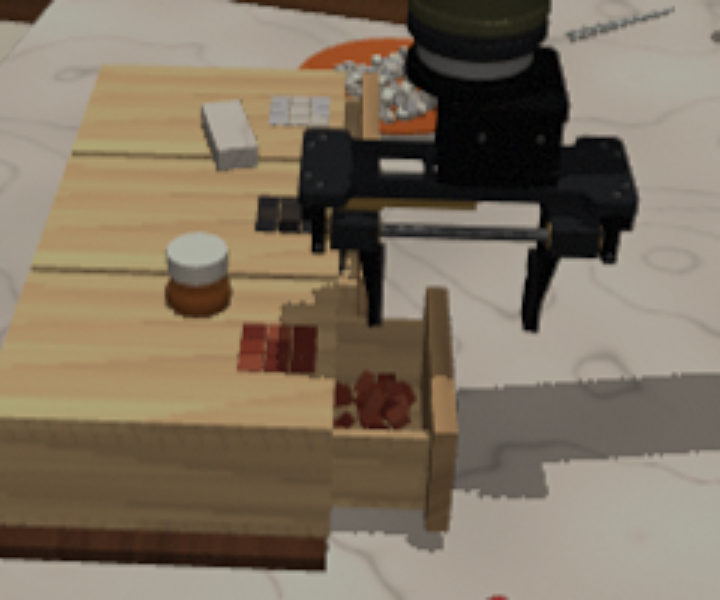

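The open fingers straddle the front (fingertips at about (375,320) and (530,325), front top at (437,290)), clear of the case. I'll descend and close.

Emit:
play_rows --targets '[{"claw":0,"linear":[0.5,0.07,0.12],"rotation":[-0.004,0,0]},{"claw":0,"linear":[0.5,0,0],"rotation":[0,0,0]},{"claw":0,"linear":[0.5,0,0],"rotation":[0,0,0]},{"claw":0,"linear":[0.4,0,0],"rotation":[0,0,0]},{"claw":0,"linear":[0,0,0],"rotation":[0,0,0]},{"claw":0,"linear":[0,0,0],"rotation":[0,0,0]}]'

```text
time: 13.27
position: [0.5155, 0.0801, 0.0765]
tool_rot: [-0.124, 1.566, 0.12]
ft_force: [-1.2, 0.4, -0.5]
grip_width: 0.998
```

```bash
python3 -c "
from h import *
plan(F-.040*U-.002*V+.014*Z,U)"
```

```text
pos [0.5155 0.0801 0.0765] uv [np.float64(-0.0391), np.float64(-0.0018), np.float64(0.0165)] F [-1.18  0.36 -0.47] t 13.2667 g 0.9977644201366769
tool x [ 0.002 -0.003 -1.   ] z [0.988 0.154 0.001]
rot deg [0.08 0.07 0.16] frac [0.0009 0.0008 0.0018]
shift now-axes /.025 [ 0.101 -0.009 -0.037] after-turn [ 0.101 -0.009 -0.037]
```

Emit:
play_rows --newtons 10 --targets '[{"claw":1,"linear":[0,0,0],"rotation":[0,0,0]},{"claw":1,"linear":[0,0,0],"rotation":[0,0,0]},{"claw":1,"linear":[0,0,0],"rotation":[0,0,0]},{"claw":1,"linear":[0,0,0],"rotation":[0,0,0]},{"claw":1,"linear":[0,0,0],"rotation":[0,0,0]},{"claw":1,"linear":[0,0,0],"rotation":[0,0,0]},{"claw":1,"linear":[0,0,0],"rotation":[0,0,0]},{"claw":1,"linear":[0,0,0],"rotation":[0,0,0]},{"claw":1,"linear":[0,0,0],"rotation":[0,0,0]},{"claw":1,"linear":[0,0,0],"rotation":[0,0,0]}]'

```text
time: 14.1
position: [0.5174, 0.0803, 0.0789]
tool_rot: [-0.124, 1.561, 0.119]
ft_force: [0.6, 0.2, 0.4]
grip_width: 0.327
```

Emit:
play_rows --targets '[{"claw":1,"linear":[0,0,0],"rotation":[0,0,0]},{"claw":1,"linear":[0,0,0],"rotation":[0,0,0]},{"claw":1,"linear":[0,0,0],"rotation":[0,0,0]},{"claw":1,"linear":[0,0,0],"rotation":[0,0,0]},{"claw":1,"linear":[0,0,0],"rotation":[0,0,0]},{"claw":1,"linear":[0,0,0],"rotation":[0,0,0]}]'

```text
time: 14.6
position: [0.5172, 0.0802, 0.0789]
tool_rot: [-0.123, 1.562, 0.119]
ft_force: [0.5, -0.0, 0.1]
grip_width: 0.171
```

Gripped at 15 mm. Drawing it out smoothly.

Emit:
play_rows --targets '[{"claw":1,"linear":[0,0,-0.1],"rotation":[0,0,0]},{"claw":1,"linear":[0,0,-0.2],"rotation":[0,0,0]},{"claw":1,"linear":[0,0,-0.25],"rotation":[0,0,0]},{"claw":1,"linear":[0,0,-0.25],"rotation":[0,0,0]},{"claw":1,"linear":[0,0,-0.25],"rotation":[0,0,0]},{"claw":1,"linear":[0,0,-0.25],"rotation":[0,0,0]},{"claw":1,"linear":[0,0,-0.25],"rotation":[0,0,0]},{"claw":1,"linear":[0,0,-0.2],"rotation":[0,0,0]}]'

```text
time: 15.27
position: [0.4727, 0.0734, 0.0789]
tool_rot: [-0.123, 1.556, 0.12]
ft_force: [2.2, 0.5, -0.6]
grip_width: 0.17
```

```bash
python3 -c "
from h import *
plan(F-.1125*U-.002*V+.018*Z,U)"
```

```text
pos [0.4727 0.0734 0.0789] uv [np.float64(-0.0824), np.float64(-0.0018), np.float64(0.0189)] F [ 2.17  0.46 -0.62] t 15.2667 g 0.16970338538976862
tool x [ 0.012 -0.001 -1.   ] z [0.988 0.154 0.012]
rot deg [0.05 0.66 0.16] frac [0.0006 0.0074 0.0018]
shift now-axes /.025 [ 0.023 -0.006 -1.205] after-turn [ 0.037 -0.007 -1.205]
```

Emit:
play_rows --targets '[{"claw":1,"linear":[0,0,-0.22],"rotation":[0,0.003,0]},{"claw":1,"linear":[0,0,-0.22],"rotation":[0,0.003,0]},{"claw":1,"linear":[0,0,-0.22],"rotation":[0,0,0]},{"claw":1,"linear":[0,0,-0.2],"rotation":[0,0,0]},{"claw":1,"linear":[0,0,-0.15],"rotation":[0,0,0]},{"claw":1,"linear":[0,0,-0.12],"rotation":[0,0,0]},{"claw":1,"linear":[0,0,-0.12],"rotation":[0,0,0]},{"claw":1,"linear":[0,0,-0.1],"rotation":[0,0,0]},{"claw":1,"linear":[0,0,-0.1],"rotation":[0,0,0]}]'

```text
time: 16.02
position: [0.4434, 0.0689, 0.0792]
tool_rot: [-0.12, 1.539, 0.121]
ft_force: [11.8, 1.7, -11.2]
grip_width: 0.175
```

```bash
python3 -c "
from h import *
plan(F-.1125*U-.002*V+.018*Z,U)"
```

```text
pos [0.4434 0.0689 0.0792] uv [np.float64(-0.112), np.float64(-0.0018), np.float64(0.0192)] F [ 11.79   1.7  -11.22] t 16.0167 g 0.1747904672532886
tool x [ 0.029  0.003 -1.   ] z [0.988 0.154 0.029]
rot deg [0.06 1.64 0.08] frac [0.0007 0.0182 0.0009]
shift now-axes /.025 [ 0.047 -0.007 -0.021] after-turn [ 0.047 -0.007 -0.019]
```

At the stop: 12 N of resistance, u = -0.112. I'll relax, open and lift.

Emit:
play_rows --targets '[{"claw":1,"linear":[0,0,0],"rotation":[0,0.01,0]},{"claw":1,"linear":[0,0,0],"rotation":[0,0,0]},{"claw":1,"linear":[0,0,0],"rotation":[0,0,0]},{"claw":0.4,"linear":[0,0,0],"rotation":[0,0,0]},{"claw":0.4,"linear":[0,0,0],"rotation":[0,0,0]},{"claw":0.4,"linear":[0,0,0],"rotation":[0,0,0]},{"claw":0.4,"linear":[0,0,0],"rotation":[0,0,0]},{"claw":0.4,"linear":[0,0,0],"rotation":[0,0,0]},{"claw":0.4,"linear":[0,0,0],"rotation":[0,0,0]}]'

```text
time: 16.77
position: [0.4398, 0.0683, 0.0785]
tool_rot: [-0.123, 1.56, 0.12]
ft_force: [-0.7, 0.2, -0.8]
grip_width: 0.537
```

```bash
python3 -c "
from h import *
plan(F-.1125*U-.002*V+.11*Z,U)"
```

```text
pos [0.4398 0.0683 0.0785] uv [np.float64(-0.1156), np.float64(-0.0018), np.float64(0.0185)] F [-0.74  0.22 -0.85] t 16.7667 g 0.5371558842165015
tool x [ 0.007 -0.001 -1.   ] z [0.988 0.154 0.007]
rot deg [0.08 0.41 0.11] frac [0.0008 0.0046 0.0012]
shift now-axes /.025 [-3.66  -0.015  0.151] after-turn [-3.661 -0.007  0.124]
```

Emit:
play_rows --targets '[{"claw":0.4,"linear":[-0.5,0,0.1],"rotation":[0,0.004,0]},{"claw":0.4,"linear":[-0.8,0,0],"rotation":[0,0,0]},{"claw":0.4,"linear":[-1,0,0],"rotation":[0,0,0]},{"claw":0.4,"linear":[-1,0,0],"rotation":[0,0,0]},{"claw":0.4,"linear":[-0.5,0,0],"rotation":[0,0,0]},{"claw":0.4,"linear":[0,0,0],"rotation":[0,0,0]},{"claw":0.4,"linear":[0,0,0],"rotation":[0,0,0]},{"claw":0.4,"linear":[0,0,0],"rotation":[0,0,0]},{"claw":0.4,"linear":[0,0,0],"rotation":[0,0,0]}]'

```text
time: 17.52
position: [0.439, 0.0687, 0.1744]
tool_rot: [-0.124, 1.574, 0.121]
ft_force: [0.2, -0.1, 0.1]
grip_width: 0.6
```

Run:
```python
from h import *
plan(F,U)
im=get_image("side");cv2.imwrite("pics/s5.png",im)
print(proj("side",[F+.042*Z+.0735*V-o*U for o in(.112,.12)]))
a=cv2.imread("pics/side0.png");d=cv2.absdiff(a,im).max(2)
for n,(x0,y0,x1,y1) in dict(jar=(274,226,299,256),offcut=(285,182,306,208),nippers=(290,345,420,425),plate=(322,160,345,198)).items(): print(n,(d[y0:y1,x0:x1]>40).sum())
```

```text
pos [0.439  0.0687 0.1744] uv [np.float64(-0.1164), np.float64(-0.0013), np.float64(0.1144)] F [ 0.17 -0.07  0.15] t 17.5167 g 0.6000419078786836
tool x [-0.006 -0.002 -1.   ] z [ 0.988  0.155 -0.007]
rot deg [ 0.13 -0.39  0.07] frac [ 0.0014 -0.0043  0.0007]
shift now-axes /.025 [4.544 0.048 4.686] after-turn [4.576 0.053 4.656]
[[410.1604452  296.56081363]
 [414.74327266 296.73003166]]
jar 0
offcut 0
nippers 0
plate 0
```

View pics/s5.png

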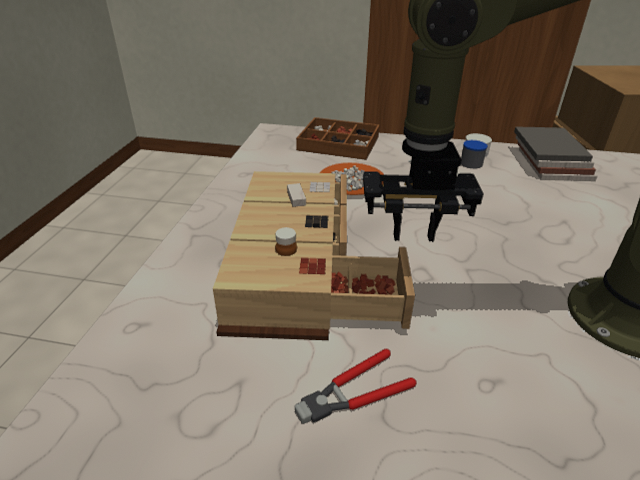

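The side view shows the drawer far out (front near (406,290)), the gripper clear above it, and the other items unchanged. I'll compare the front's edge with the shut and popped pictures to quantify the opening.

Run:
```python
from h import *
print(proj("side",[F-.042*Z+.0735*V-o*U for o in(0,.045,.112,.12)]).round(1))
B=cv2.imread("pics/side0.png")
im=cv2.imread("pics/s5.png")
# columns where the drawer front's near end (wood) ends, near its lower edge rows
for n in("side0","s5"):
    h=cv2.cvtColor(cv2.imread(f"pics/{n}.png"),cv2.COLOR_BGR2HSV)
    for y in(285,300,312,318): 
        w=np.where((h[y,320:440,1]>80)&(h[y,320:440,2]>50))[0]; print(n,y,320+w.max() if len(w) else None)
print(proj("side",[F-.02*Z+.0735*V-o*U for o in(0,.112,.12)]).round(1))
```

```text
[[344.5 328. ]
 [368.6 329. ]
 [404.7 330.4]
 [409.1 330.6]]
side0 285 346
side0 300 345
side0 312 345
side0 318 344
s5 285 412
s5 300 413
s5 312 411
s5 318 410
[[344.9 319.5]
 [406.1 321.9]
 [410.5 322.1]]
```

The front's edge is at column 410, as expected for 0.120 m; 0.112 m would put it at 406.

```bash
python3 -c "
from bench import *
print(close_job())"
```

```text
the job is handed in; nothing more can be done
None
```

The red drawer is fully open and let go, and I handed the job in at about 17.7 s of the 64 s allowed; the hand-in gives no verdict.

- **Press:** I pressed the red front (leftmost unit) slowly with closed fingers until it stopped, about 7 mm in. The push was then about 10 N straight in, or about 11.5 N counting a 5.5 N vertical rub. I added one slightly firmer push, whose force was not read, then withdrew straight back by about 95 mm. Speed was about 6 mm/s at times, slightly over the advised 5 mm/s.
- **Pop:** A picture showed the drawer sprung out to about 45 mm with the gripper clear of it.
- **Draw:** I pinched the top edge at 10 N and drew it at about 0.07 m/s to its stop, where resistance reached 12 N. Then I relaxed, opened the fingers and lifted clear.

**Last checks:** The front's edge in the side picture matched an opening of about 0.120 m. By eye the white and black drawers are shut. The side image regions of the jar, offcut and nippers, and the visible part of the plate, showed no change from the start. The wrist force was near zero and the gripper was about 70 mm above the drawer. No check failed or disagreed.

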